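Brush out the tumbler barrel between grits

TASK

The small bead tumbler has to be cleaned before the next grit: swing the round cover right off the mouth of its leaning barrel, take the bristle brush from the wooden stand, and scrub the barrel with it held in line with the barrel: two full strokes from the very bottom up to the mouth, the bristles kept lightly pressed against the lower wall (the side nearest the bench, where the old grit settles) all the way up. Then stand the brush back upright in the socket it came from and swing the cover fully shut. Do not shift the barrel's set angle, do not use the felt swab that stands beside the brush, and leave everything else where it is.

Things in the scene. Friction and masses are not known exactly. Their poses are not given: they have to be found in the camera images.
- tumbler: bench tumbler, fixed: grey housing 130 x 150 x 43 mm high (x = -75 to +55 mm), with two steel yoke cheeks (outer faces 49 mm to either side, black lock knobs out to 67 mm) that carry a leaning barrel. Origin on the bench top under the barrel's pivot (115 mm up); -x is the front, to which the mouth leans, y its left, z up.
- barrel_floor (a point): centre of the barrel's inner floor: open aluminium pot, bore 56 mm, 100 mm deep, 64 mm outside. z: along its axis out of the mouth, leaning 24 to 33 deg from vertical to the front; y: the tumbler's y (left); -x: square to the axis to the LOWER wall (front of the bore, nearest the bench, at x = -28 mm). Friction locks hold the barrel's angle; they slip if it is pushed with about 100 N at the mouth.
- barrel_mouth (a point): centre of the barrel's open end, in the plane of the rim, 100 mm from the inner floor; same axes as barrel_floor.
- cover (a joint): angle of the steel cover (disc 68 mm across, 3 mm thick, 1 mm above the rim); it turns in its own plane on a pin left of the mouth. 0 = shut, centred over the mouth; 2.3 rad = stop, open; starts at 0 to 0.3. Opens counter-clockwise as seen looking into the mouth (the disc leaves over the upper, far side) and stays where put (1 to 2 N at the knob). The mouth is free from 1.9 rad on.
- cover_pin (a point): the cover's pivot, on its top face, 42 mm left (y) of the barrel's axis; its z is the pivot axis, parallel to the barrel's axis; the frame turns with the cover, and the knob lies along its -y.
- cover_knob (a point): centre of the top of the cover's round black knob: diameter 16 mm, standing 26 mm up from the cover along the barrel's axis, 54 mm from the pin.
- brush: bristle brush, 220 mm: round light-wood handle 20 mm thick (straight from 140 to 217 mm), twisted-wire stem 5 mm thick, dark bristle head 26 mm thick, 50 mm long; about 85 g. Origin: middle of the head's free end with the stem straight; z to the handle's top. The stem springs sideways at 135 mm, 0.15 to 0.2 N at the bristles per mm. In the stand 10 mm of bristles show.
- brush_tip (a point): middle of the bristle head's free end, wherever the stem bends; z runs from the head towards the handle.
- swab: bystander, not to be used: felt swab on the same kind of wire, dark-wood handle 16 mm thick, 190 mm long overall; its short grey felt tip (25 mm across, 36 mm long) is hidden in the socket. Origin at the felt's end, z up along it.
- brush_stand: wooden block fixed to the bench, 160 (x) x 78 (y) x 50 mm high, with two round sockets 35 mm diameter and 40 mm deep at x = -40 and x = +40 mm (floors 10 mm above the bench). One holds the brush, the other the swab. Origin under its centre.
- grit_jar_a: bystander, leave it: small screw-lid jar, 45 mm diameter, 62 mm high; origin under its centre.
- grit_jar_b: bystander, leave it: small screw-lid jar, 45 mm diameter, 62 mm high; origin under its centre.
- release_jar: bystander, leave it: tall screw-lid jar, 66 mm diameter, 110 mm high; origin under its centre.
- cup: bystander, leave it: open cup, 80 mm diameter, 77 mm high; origin under its centre.

How it is judged:
By the outcome, as a careful person would: the job done as asked, in the order asked, and still so for the second after the job is handed in, with the robot touching nothing.
It also fails if it takes over 72 s, if anything falls off the work surface, if the arm or the gripper's body presses on something with over 40 N, if the wrist force passes 120 N, or if a joint passes its speed limit or range.

ROBOT

A 6-joint arm with a two-finger parallel gripper is mounted at the origin on a cart in front of the work surface, level with it; the furniture and walls round the work are solid. World frame = base frame: x ahead of the robot, y to its left, z up, the work surface at z = 0. Lengths are in m, angles in rad, forces in N, time in s.
With the tool pointing down it reaches from about 0.275 to 0.825 m from the base axis. Payload 4.9 kg.
Tool frame: the origin (TCP) lies midway between the tips of the shut fingers; the grasp point (between the pads) lies 19 mm behind it (bot.grip_point_offset is the distance from the TCP to the grasp point, in m); z points along the fingers, y is the line along which they close (so a half turn about z gives the same grasp; the last joint's range is limited). The gripper opens to 85 mm and grips with 20 to 120 N. Pads are 22 mm wide; open, the fingers measure 114 mm over their backs; the gripper's body (76 mm by 85 mm) begins 54 mm behind the grasp point. The pads swing forward as they close: fully open they stand 13 mm farther back than shut.
Start: joints at [-1.395, 0.326, -0.193, 1.052, 0, 1.437], TCP at [0.168, -0.524, 0.231] pointing down, gripper open.
Joint ranges: [-2.65, 2.65], [-0.97, 1.79], [-1.3, 1.35], [-1.93, 2.1], [-1.47, 1.37], [-3.14, 3.14]. Speed limits (rad/s): [2.57, 2.57, 3.14, 3.14, 3.14, 3.14].

INTERFACE

Orientations are given as a unit quaternion [x, y, z, w].
In Python, from plant import bot gives the robot as it stands.
- The arm moves only by the shell command python3 inch.py 'ROWS' [FORCE]. ROWS is a JSON list that holds a single list of rows (three levels of brackets), with 1 to 8 rows, each of 5 numbers: the finger opening in m, then dx, dy, dz in m, then a turn about the tool's z in rad; each row is the pose to reach, as a shift and turn from the pose commanded when the command began, along the tool's axes at that moment; what a row does not reach only later rows make up. A row lasts 1/8 s, in which the tool goes at most 0.0625 m and 0.188 rad, less where a joint would pass 70% of its speed; a pose out of reach is approached as far as the arm can. The fingers move at their own pace and stop on an object; FORCE is the grip in N (left out, the last holds). Time passes only in rows, so rows that do not move let the fingers close. It prints the time, the measured TCP pose, the force, the opening and the grip force at its end. Input that does not fit is refused with a message, and nothing moves.
- bot.read_state(): the state, without advancing time (a new reading comes with each control period).
- bot.read_camera(name): name is "scene" or "top" or "wrist"; returns the picture (384x512x3 uint8, blue, green, red); there is no depth.
- bot.camera_info(name): a dict with "intrinsics" (3x3 intrinsics, pixels), "distortion" ([k1, k2, p1, p2, k3] as OpenCV has them; the pictures are not rectified), "rvec" (rotation vector, rad) and "tvec" (3), from world to camera coordinates, as OpenCV has them; the wrist camera has in their place "tool_from_camera" (4x4, takes a point from camera to tool coordinates, whose origin is the TCP and whose axes are the flange's). Camera axes: x right, y down, z forward; pixel columns grow to the right and rows downward; lengths in m; the calibration is good to about 2 mm. A picture is of the moment at which its call begins: read the wrist's pose just before it. camera_info takes no time and is no camera call.
- bot.sign_off(): hands the job in; it is judged then, once.
The state is a dict: "time": time; "q": joint angles; "qd": joint speeds; "tau": joint torques, N m; "tool_pos": TCP position; "orientation": TCP orientation; "contact_force": force on the tool from outside, world axes, zero at the start; "ft_torque": the same for the moment, N m; "grip_width": finger opening in m; "finger_force": force on a finger pad.
Only numpy, scipy, OpenCV 4.12 (cv2) and the standard library are available. Lean on these libraries where they do the work, as an engineer would, in place of code of your own. Each camera call takes 0.05 s, during which the arm holds its last target. There are 200 camera calls.

## Working session

There is one attempt and no reset: what is moved stays moved. The work goes in short steps, Python scripts to look and compute and a shell command to move; the robot and the scene stay as the last step left them, time stands still between calls to the robot, and variables do not carry over. Pictures are saved under pics/ and viewed, at most 10 in all, crops included, and the job is handed in when it is done.

```bash
ls; mkdir -p pics; python3 - <<'E'
from plant import bot
import cv2
for n in ["scene","top","wrist"]:
    i=bot.camera_info(n); print(n,{k:(v.tolist() if hasattr(v,'tolist') else v) for k,v in i.items()})
s=bot.read_state(); print(s)
for n in ["scene","top"]:
    cv2.imwrite(f"pics/{n}0.png",bot.read_camera(n))
E
```

```text
inch.py
pics
plant.py
scene {'intrinsics': [[447.0888368994011, 0.0, 252.45006510887129], [0.0, 447.0888368994011, 200.7188399620253], [0.0, 0.0, 1.0]], 'distortion': [0.013729312457881537, 0.0, 0.0, 0.0, 0.0], 'rvec': [0.9658778366150618, -2.5142777629646793, 0.9924764378516261], 'tvec': [0.4586586452273569, 0.35865150208762603, 0.9431940371971412]}
top {'intrinsics': [[437.6646556859519, 0.0, 256.8390436094301], [0.0, 437.6646556859519, 192.92424866689117], [0.0, 0.0, 1.0]], 'distortion': [-0.032038779706761646, 0.0, 0.0, 0.0, 0.0], 'rvec': [2.1784387127140925, -2.1256434444839076, 0.12887338564769277], 'tvec': [0.02413121501252062, 0.5985941238593081, 1.3911618138165742]}
wrist {'intrinsics': [[340.03713063583797, 0.0, 256.0152651330315], [0.0, 340.03713063583797, 196.11753270571023], [0.0, 0.0, 1.0]], 'distortion': [-0.10173115689753234, 0.0, 0.0, 0.0, 0.0], 'tool_from_camera': [[0.0006268102737730793, -0.9633770456863311, -0.26814972488063077, 0.06796133405060706], [0.9999993903762123, 0.0003600952287176563, 0.0010438288317149635, 0.00027745287353597714], [-0.0009090412995883324, -0.2681502156928156, 0.9633766841001562, -0.14336515364214272], [0.0, 0.0, 0.0, 1.0]]}
{'time': 0.0, 'q': array([-1.39521570e+00,  3.26940083e-01, -1.93586286e-01,  1.05198512e+00,
        1.77326025e-05,  1.43659530e+00]), 'qd': array([ 0.00196211, -0.00209383, -0.00123367, -0.00171645,  0.00035759,
        0.00067993]), 'tau': array([ 8.65993161e-05, -4.43397474e+01,  2.62440652e+01,  1.55967468e-02,
        1.43899911e-06, -1.33254282e-06]), 'tool_pos': array([ 0.16758194, -0.52324309,  0.23050298]), 'orientation': array([ 9.88028016e-01,  1.54272172e-01, -8.87750991e-06, -8.57580797e-04]), 'contact_force': array([-0.30448991,  0.17272204, -0.13377284]), 'ft_torque': array([-0.00504409, -0.01529588, -0.04478942]), 'finger_force': 0.0, 'grip_width': 0.08570666239314818}
```
View pics/scene0.png

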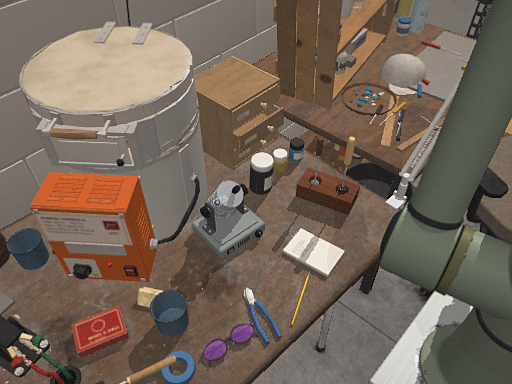

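View pics/top0.png

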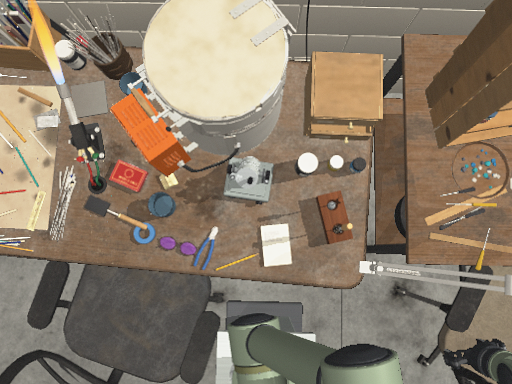

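The top view shows the tumbler at about (250,178) and the stand at (335,217). In the scene view the light brush handle is at (349,150) and the barrel at (225,200). I'll enlarge both.

```bash
python3 - <<'E'
import cv2,numpy as np
s=cv2.imread('pics/scene0.png');t=cv2.imread('pics/top0.png')
f=lambda im,x,y,w,h,k:cv2.resize(im[y:y+h,x:x+w],None,fx=k,fy=k,interpolation=cv2.INTER_CUBIC)
a=f(s,185,170,85,95,4.7) ; b=f(s,290,125,85,95,4.7)[:, :399]
a=a[:,:399]
c=np.hstack([a,b])
d=np.hstack([f(t,215,145,133,50,3),f(t,290,180,133,50,3)])
d=np.hstack([f(t,215,145,66,50,6)[:,:396],f(t,305,182,66,60,6)[:300,:396]])
cv2.imwrite('pics/c1.png',np.hstack([a,b])); cv2.imwrite('pics/c2.png',d); print(c.shape,d.shape)
m=np.vstack([cv2.resize(c,(540,303)),cv2.resize(d,(540,205))])
m=np.vstack([cv2.resize(c,(640,358)),cv2.resize(d,(640,242))])
cv2.imwrite('pics/m.png',m);print(m.shape)
E
```

```text
(446, 798, 3) (300, 792, 3)
(600, 640, 3)
```

View pics/m.png

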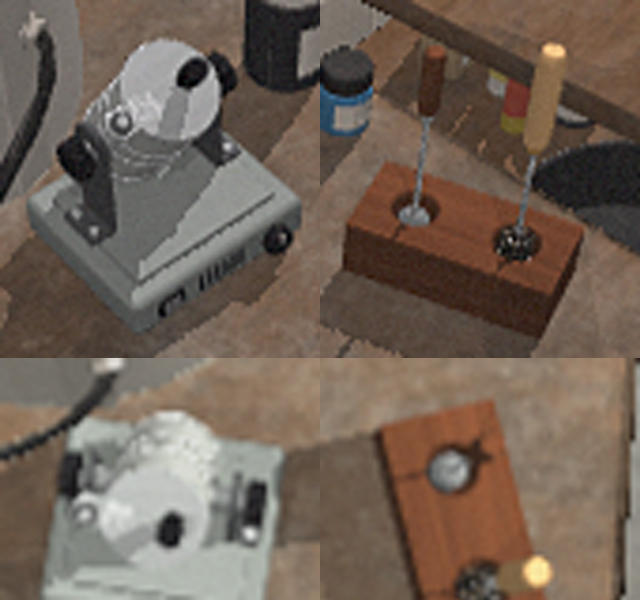

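Top row of the mosaic: cover knob at scene ≈(236,189) and pin ≈(217,202), with the barrel leaning towards the robot. The brush (light handle, bristles showing) is in the near, right-hand socket, and the swab is in the far one. Triangulating from these two views:

```bash
cat > h.py <<'E'
import numpy as np,cv2
from plant import bot
from scipy.spatial.transform import Rotation as R
def ray(cam,px,state=None):
    i=bot.camera_info(cam);K=np.array(i['intrinsics']);D=np.array(i['distortion'])
    p=cv2.undistortPoints(np.array([[px]],float),K,D)[0,0];d=np.r_[p,1]
    if cam=='wrist':
        T=np.array(i['tool_from_camera']);Rt=R.from_quat(state['orientation']).as_matrix()
        return state['tool_pos']+Rt@T[:3,3],Rt@T[:3,:3]@d
    Rm=cv2.Rodrigues(np.array(i['rvec']))[0];t=np.array(i['tvec']).ravel()
    return -Rm.T@t,Rm.T@d
def tri(rays):
    A=0;b=0
    for o,d in rays:
        d=d/np.linalg.norm(d);P=np.eye(3)-np.outer(d,d);A=A+P;b=b+P@o
    x=np.linalg.solve(A,b)
    g=[np.linalg.norm((np.eye(3)-np.outer(d,d)/(d@d))@(x-o)) for o,d in rays]
    return x,max(g)*1e3
def onz(r,z): o,d=r; return o+d*(z-o[2])/d[2]
def go(pts,yaw=None):
    "world TCP targets -> shifts in the present tool axes"
    s=bot.read_state();M=R.from_quat(s['orientation']).as_matrix()
    for p in np.atleast_2d(pts): print('go',np.round(M.T@(p-s['tool_pos']),4))
E
python3 - <<'E'
from h import *
np.set_printoptions(precision=4,suppress=True)
S=lambda x,y:(185+x/3.77-.4,170+y/3.77-.4)
S2=lambda x,y:(290+(x-320)/3.77-.4,125+y/3.77-.4)
T=lambda x,y:(215+x/4.84-.4,145+(y-358)/4.84-.4)
T2=lambda x,y:(305+(x-320)/4.84-.4,182+(y-358)/4.84-.4)
P={'pin':(S(122,122),T(87,514)),'knob':(S(192,72),T(171,529)),'lockL':(S(75,158),T(72,475)),'lockR':(S(226,72),T(257,508)),'brushtop':(S2(553,50),T2(538,570)),
'sockbrush':(S2(517,243),T2(482,583)),'sockswab':(S2(416,210),T2(452,470))}
for k,(a,b) in P.items(): print(k,*tri([ray('scene',a),ray('top',b)]))
for c in [(383,433),(493,401)]: print('stand corner',onz(ray('top',T2(*c)),.05))
for c in [(383,163),(583,230),(345,228)]: print('stand corner sc',onz(ray('scene',S2(*c)),.05))
s=bot.read_state(); print(R.from_quat(s['orientation']).as_matrix())
E
```

```text
pin [0.6293 0.1118 0.1614] 0.3824460230883054
knob [0.6189 0.059  0.1734] 0.05116717150954577
lockL [0.6625 0.1257 0.1141] 0.8312532131166709
lockR [0.6418 0.0052 0.1177] 0.9316986013043561
brushtop [ 0.488  -0.2254  0.2277] 0.117092465535001
sockbrush [ 0.488  -0.2259  0.0461] 1.3683219829107516
sockswab [ 0.5639 -0.2052  0.0458] 0.2773334372221389
stand corner [ 0.5875 -0.1581  0.05  ]
stand corner [ 0.6108 -0.2317  0.05  ]
stand corner sc [ 0.6117 -0.2265  0.05  ]
stand corner sc [ 0.4563 -0.2669  0.05  ]
stand corner sc [ 0.5892 -0.1509  0.05  ]
[[ 0.9524  0.3049 -0.0003]
 [ 0.3049 -0.9524  0.0015]
 [ 0.0002 -0.0015 -1.    ]]
```

```bash
python3 inch.py '[[[0.085, 0.59, -0.428, -0.09, -2.66], [0.085, 0.59, -0.428, -0.09, -2.66], [0.085, 0.59, -0.428, -0.09, -2.66], [0.085, 0.59, -0.428, -0.09, -2.66], [0.085, 0.59, -0.428, -0.09, -2.66], [0.085, 0.59, -0.428, -0.09, -2.66], [0.085, 0.59, -0.428, -0.09, -2.66], [0.085, 0.59, -0.428, -0.09, -2.66]]]'
cat >> h.py <<'E'
def st(xy=(.60,.065,.32),az=170.25):
    s=bot.read_state();M=R.from_quat(s['orientation']).as_matrix()
    a=np.degrees(np.arctan2(M[1,0],M[0,0]))
    print('t',round(s['time'],2),'pos',np.round(s['tool_pos'],4),'xaz',round(a,2),'turn',round(-np.radians((az-a+180)%360-180),3),'q',np.round(s['q'],2))
    go(xy)
E
python3 -c "
from h import *
st()"
```

```text
time: 1.1
tool_pos: [0.4622, -0.122, 0.2927]
orientation: [0.615, 0.788, -0.0, 0.0]
contact_force: [0.8, -1.0, 0.2]
grip_width: 0.0851
finger_force: 0.0
t 1.1 pos [ 0.4622 -0.122   0.2927] xaz 104.04 turn -1.156 q [-0.41  0.16 -0.26  1.16 -0.    0.91]
go [ 0.148   0.1791 -0.0274]
```

```bash
python3 inch.py '[[[0.03, 0.148, 0.179, -0.027, -1.15], [0.03, 0.148, 0.179, -0.027, -1.15], [0.03, 0.148, 0.179, -0.027, -1.15], [0.03, 0.148, 0.179, -0.027, -1.15], [0.03, 0.148, 0.179, -0.027, -1.15], [0.03, 0.148, 0.179, -0.027, -1.15], [0.03, 0.148, 0.179, -0.027, -1.15], [0.03, 0.148, 0.179, -0.027, -1.15]]]'
python3 - <<'E'
from h import *
st()
s=bot.read_state();im=bot.read_camera('wrist');cv2.imwrite('pics/w1.png',im)
import pickle;pickle.dump(s,open('w1.pkl','wb'))
E
```

```text
time: 2.1
tool_pos: [0.6001, 0.0622, 0.3194]
orientation: [0.092, 0.996, -0.0, -0.0]
contact_force: [0.2, 1.2, 0.3]
grip_width: 0.0302
finger_force: 0.0
t 2.1 pos [0.6001 0.0622 0.3194] xaz 169.44 turn -0.014 q [-0.02  0.39  0.13  1.31  0.    0.17]
go [ 0.0007  0.0027 -0.0006]
```

View pics/w1.png

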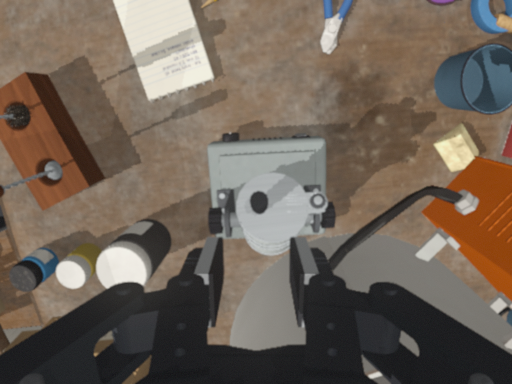

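The wrist view is centred on the tumbler: cover disc ≈(273,205), black knob (259,202), pin (319,200), lock knobs (214,219)/(329,216).

```bash
python3 - <<'E'
from h import *
import pickle
np.set_printoptions(precision=4,suppress=True)
s=pickle.load(open('w1.pkl','rb'));im=cv2.imread('pics/w1.png')
g=im.max(2)
def blobs(im,box,th):
    x,y,w,h=box;m=(im[y:y+h,x:x+w].max(2)<th).astype('uint8')
    n,l,stt,c=cv2.connectedComponentsWithStats(m)
    return [(stt[i].tolist(),c[i]+[x,y]) for i in range(1,n) if stt[i,4]>8]
print('w',blobs(im,(240,180,50,45),70))
sc=cv2.imread('pics/scene0.png');tp=cv2.imread('pics/top0.png')
print('s',blobs(sc,(225,178,20,20),60)); print('t',blobs(tp,(240,170,18,18),70))
pw=ray('wrist',(319,200),s)
S=lambda x,y:(185+x/3.77-.4,170+y/3.77-.4);T=lambda x,y:(215+x/4.84-.4,145+(y-358)/4.84-.4)
print('pin',tri([pw,ray('scene',S(122,122)),ray('top',T(87,514))]))
lw=[ray('wrist',p,s) for p in [(329,216),(214,219)]]
L=tri([lw[0],ray('scene',S(75,158)),ray('top',T(72,475))]);Rr=tri([lw[1],ray('scene',S(226,72)),ray('top',T(257,508))])
print(L,Rr,np.degrees(np.arctan2(*(L[0]-Rr[0])[1::-1])),(L[0]+Rr[0])/2)
E
```

```text
w [([11, 12, 16, 21, 261], array([258.728 , 201.9272]))]
s [([15, 6, 5, 12, 27], array([242.8889, 188.    ])), ([7, 8, 8, 8, 45], array([235.3778, 189.2444]))]
t [([8, 7, 4, 7, 23], array([249.6522, 180.3478]))]
pin (array([0.6288, 0.1132, 0.1635]), np.float64(1.978731353361234))
(array([0.6622, 0.1274, 0.1171]), np.float64(2.8167773408382555)) (array([0.6426, 0.0061, 0.118 ]), np.float64(2.3443037956311317)) 80.83587980685574 [0.6524 0.0667 0.1176]
```

```bash
cat >> h.py <<'E'
class G: pass
def frame(lam=32.,ya=80.8,piv=(.6524,.0667,.115)):
    g=G();y=np.radians(ya);g.y=np.array([np.cos(y),np.sin(y),0]);x=np.array([np.sin(y),-np.cos(y),0]);g.xt=x
    l=np.radians(lam);g.a=-np.sin(l)*x+np.array([0,0,np.cos(l)]);g.x=np.cos(l)*x+np.array([0,0,np.sin(l)]);g.p=np.array(piv)
    return g
def knob(g,pin,th,h): # centre of knob at height h over the cover
    return pin+.054*(-np.cos(th)*g.y+np.sin(th)*g.x)+h*g.a
E
python3 - <<'E'
from h import *
import pickle
np.set_printoptions(precision=4,suppress=True)
s=pickle.load(open('w1.pkl','rb'))
for lam in (28,31,34):
    g=frame(lam)
    pw=ray('wrist',(319,200),s);o,d=pw
    # pin: on the ray where y_t =42 is not depth-informative; use symmetric plane: distance along axis unknown -> perp x=0
    t=-((o-g.p)@g.x)/(d@g.x);pin=o+t*d;
    o,d=ray('wrist',(258.7,201.9),s);c=pin+.020*g.a
    t=((c-o)@g.a)/(d@g.a);k=o+t*d-pin
    print(lam,'pin',pin,(pin-g.p)@g.y,'along',(pin-g.p)@g.a,'knob r',np.hypot(k@g.x,k@g.y),'th',np.arctan2(k@g.x,-k@g.y),'top',pin+k+.006*g.a)
E
```

```text
28 pin [0.6235 0.1125 0.1825] 0.0406289189162649 along 0.07648364719378828 knob r 0.0521148824809178 th 0.08840298990652164 top [0.6071 0.0626 0.2076]
31 pin [0.6283 0.1146 0.1674] 0.043435964944321975 along 0.061108415661835745 knob r 0.055018270431284676 th 0.10449413967156318 top [0.6112 0.0619 0.1926]
34 pin [0.6315 0.116  0.1573] 0.045307602189080524 along 0.050996542725717166 knob r 0.05700873660058229 th 0.12132924750721025 top [0.6137 0.0615 0.1827]
```

```bash
python3 -c "
from h import *
st((.53,.07,.24),170.8)"
```

```text
t 2.15 pos [0.6001 0.0621 0.3194] xaz 169.45 turn -0.024 q [-0.02  0.39  0.13  1.31 -0.    0.16]
go [ 0.0704 -0.0051  0.0795]
```

```bash
python3 inch.py '[[[0.03, 0.07, -0.005, 0.08, -0.02], [0.03, 0.07, -0.005, 0.08, -0.02], [0.03, 0.07, -0.005, 0.08, -0.02], [0.03, 0.07, -0.005, 0.08, -0.02]]]'
python3 - <<'E'
from h import *
import pickle
st((.53,.07,.24),170.8)
s=bot.read_state();im=bot.read_camera('wrist');cv2.imwrite('pics/w2.png',im)
pickle.dump(s,open('w2.pkl','wb'))
a=cv2.imread('pics/w1.png')
f=lambda i,x,y,w,h,k:cv2.resize(i[y:y+h,x:x+w],None,fx=k,fy=k,interpolation=cv2.INTER_CUBIC)
A=f(a,200,130,140,130,2.857)[:371]
B=f(im,150,100,220,204,400/220)
cv2.imwrite('pics/m2.png',np.hstack([A[:371,:400],B[:371,:400]]))
E
```

```text
time: 2.65
tool_pos: [0.532, 0.0698, 0.2408]
orientation: [0.081, 0.997, 0.0, 0.001]
contact_force: [1.1, 0.7, -0.4]
grip_width: 0.0299
finger_force: 0.0
t 2.65 pos [0.532  0.0698 0.2408] xaz 170.67 turn -0.002 q [-0.01  0.29 -0.21  1.06 -0.    0.16]
go [ 0.002  -0.0002  0.0008]
```

View pics/m2.png

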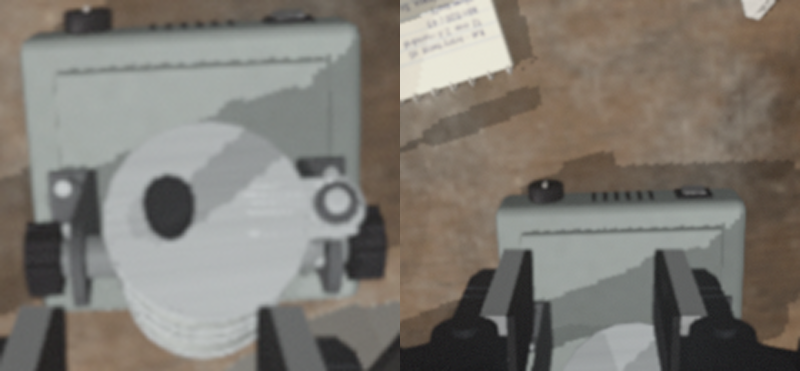

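The left crop shows the disc nearly as a circle at w1 ≈(272.8,207.7), with the pin at (317.6,200.2). The right crop cuts off the knob, so I'll segment the lower part of that image.

```bash
python3 - <<'E'
from h import *
import pickle
np.set_printoptions(precision=4,suppress=True)
im=cv2.imread('pics/w2.png');s2=pickle.load(open('w2.pkl','rb'));s1=pickle.load(open('w1.pkl','rb'))
x,y,w,h=215,270,150,114
m=(im[y:y+h,x:x+w].max(2)<75).astype('uint8');n,l,t,c=cv2.connectedComponentsWithStats(m)
for i in range(1,n):
    if t[i,4]>20: print(t[i],c[i]+[x,y])
cv2.imwrite('pics/m3.png',cv2.resize(im[260:384,190:400],None,fx=3,fy=3,interpolation=cv2.INTER_CUBIC))
E
```

```text
[  0   0  19  67 770] [223.0169 296.1234]
[    0     0   150   114 10128] [307.4436 339.841 ]
[ 39  44  21  22 358] [263.7961 324.3352]
```

View pics/m3.png

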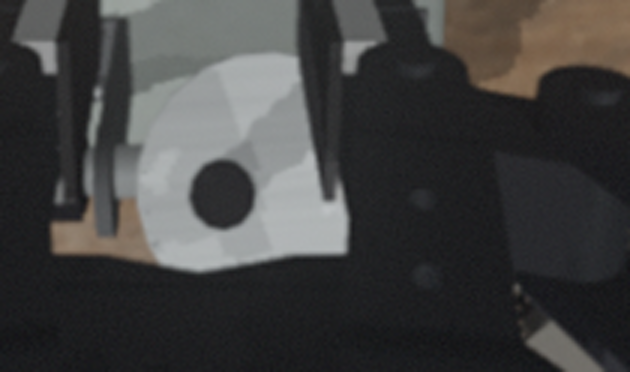

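w2 shows the knob end-on as a circle at (263.8,324.3), about 21.5 px across, so this ray is nearly the barrel's axis direction.

```bash
python3 - <<'E'
from h import *
import pickle
np.set_printoptions(precision=4,suppress=True)
s2=pickle.load(open('w2.pkl','rb'));s1=pickle.load(open('w1.pkl','rb'))
r2=ray('wrist',(263.8,324.3),s2);r1=ray('wrist',(258.7,199.7),s1)
g=frame(32);d=-r2[1]/np.linalg.norm(r2[1]);print('ray lean',np.degrees(np.arctan2(-d@g.xt,d[2])),'side',np.degrees(d@g.y))
k=tri([r1,r2]);print('knobtop',k)
# scene/top rays: blob centroids approx at 18 mm up
kk=tri([ray('scene',(235.4,189.2)),ray('top',(249.7,180.3))]);print('scene/top',kk)
v=k[0]-g.p;print('rel pivot xt,y,z',v@g.xt,v@g.y,v[2])
for lam in (29,31,33):
    g=frame(lam);print(lam,'along',v@g.a,'perp',v@g.x,'th',np.arcsin(v@g.x/.054))
pts=[k[0]+.004*g.xt+[0,0,.03],k[0]+.005*g.xt-[0,0,.014]]
st(pts,170.8)
E
```

```text
ray lean 36.55095277012704 side -1.142733300888738
knobtop (array([0.6138, 0.0616, 0.1823]), np.float64(0.06391418302390209))
scene/top (array([0.6181, 0.0598, 0.1728]), np.float64(0.25563922229591224))
rel pivot xt,y,z -0.03730569576429471 -0.011181538825808888 0.06728943484127871
29 along 0.07693882599096774 perp -5.73135200786701e-06 th -0.00010613614849310205
31 along 0.07689215695829205 perp 0.0026793984433429847 th 0.04963887235647138
33 along 0.07675180667669147 perp 0.005361263804420327 th 0.09944649645041051
t 2.7 pos [0.5328 0.0698 0.2413] xaz 170.68 turn -0.002 q [-0.01  0.29 -0.21  1.06 -0.    0.16]
go [-0.0852  0.005   0.0293]
go [-0.086   0.005   0.0733]
```

```bash
python3 inch.py '[[[0.04, -0.085, 0.005, 0.029, 0], [0.04, -0.085, 0.005, 0.029, 0], [0.04, -0.086, 0.005, 0.05, 0], [0.04, -0.086, 0.005, 0.073, 0], [0.04, -0.086, 0.005, 0.073, 0], [0.0, -0.086, 0.005, 0.073, 0], [0.0, -0.086, 0.005, 0.073, 0], [0.0, -0.086, 0.005, 0.073, 0]]]' 20
python3 -c "
from h import *
st()"
```

```text
time: 3.7
tool_pos: [0.6174, 0.0613, 0.1681]
orientation: [0.081, 0.997, 0.0, 0.002]
contact_force: [0.8, 0.4, 2.7]
grip_width: 0.0152
finger_force: 21.8
t 3.7 pos [0.6174 0.0613 0.1681] xaz 170.73 turn 0.008 q [-0.02  0.5  -0.09  0.97  0.    0.14]
go [ 0.0173  0.001  -0.152 ]
```

```bash
python3 inch.py '[[[0, -0.005, 0.001, -0.0032, 0], [0, -0.0136, 0.004, -0.0087, 0], [0, -0.0216, 0.0092, -0.0138, 0], [0, -0.0286, 0.0162, -0.0182, 0], [0, -0.0342, 0.0246, -0.0218, 0], [0, -0.0342, 0.0246, -0.0218, 0]]]'
python3 -c "
from h import *
st()"
```

```text
time: 4.45
tool_pos: [0.6575, 0.0758, 0.192]
orientation: [0.082, 0.997, -0.004, 0.004]
contact_force: [1.5, -9.6, 11.2]
grip_width: 0.0149
finger_force: 19.8
t 4.45 pos [0.6575 0.0758 0.192 ] xaz 170.62 turn 0.007 q [ 0.01  0.55  0.06  1.07 -0.01  0.17]
go [ 0.0538 -0.021  -0.1283]
```

```bash
python3 inch.py '[[[0, -0.0082, 0.0098, -0.0052, 0], [0, -0.0106, 0.0202, -0.0068, 0], [0, -0.0113, 0.031, -0.0072, 0], [0, -0.0101, 0.0417, -0.0064, 0], [0, -0.0072, 0.0519, -0.0046, 0], [0, -0.0039, 0.0589, -0.0025, 0], [0, -0.0026, 0.0612, -0.0017, 0], [0, -0.0026, 0.0612, -0.0017, 0]]]'
python3 -c "
from h import *
st()"
```

```text
time: 5.45
tool_pos: [0.668, 0.1393, 0.192]
orientation: [0.081, 0.997, -0.001, 0.002]
contact_force: [-0.1, -1.5, 4.6]
grip_width: 0.0147
finger_force: 24.5
t 5.45 pos [0.668  0.1393 0.192 ] xaz 170.73 turn 0.008 q [ 0.1   0.6   0.14  1.11 -0.    0.26]
go [ 0.0547 -0.0844 -0.1282]
```

```bash
python3 inch.py '[[[0.04, 0, 0, 0, 0], [0.04, 0, 0, 0, 0], [0.04, 0, 0, -0.03, 0], [0.04, 0.02, -0.01, -0.075, 0], [0.04, 0.08, -0.07, -0.09, 0], [0.04, 0.097, -0.084, -0.09, 0], [0.04, 0.097, -0.084, -0.09, 0], [0.04, 0.097, -0.084, -0.09, 0]]]'
python3 - <<'E'
from h import *
import pickle
st()
s=bot.read_state();im=bot.read_camera('wrist');cv2.imwrite('pics/w3.png',im)
pickle.dump(s,open('w3.pkl','wb'))
cv2.imwrite('pics/w3c.png',cv2.resize(im[170:370,170:400],None,fx=2.8,fy=2.8,interpolation=cv2.INTER_CUBIC))
E
```

```text
time: 6.45
tool_pos: [0.5578, 0.0727, 0.2803]
orientation: [0.081, 0.997, 0.0, 0.0]
contact_force: [-0.0, -0.9, 0.1]
grip_width: 0.0402
finger_force: 0.0
t 6.45 pos [0.5578 0.0727 0.2803] xaz 170.72 turn 0.008 q [-0.    0.32 -0.07  1.18  0.    0.16]
go [-0.043  -0.0008 -0.0397]
```

View pics/w3c.png

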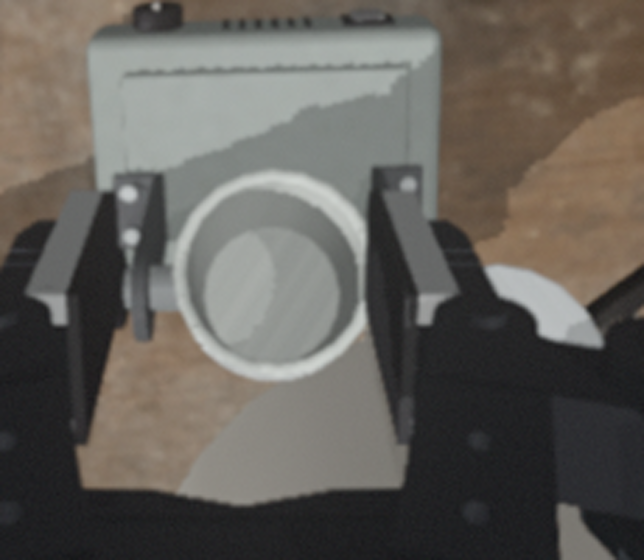

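The open mouth is clearly seen: rim ellipse centre at crop ≈(272,275), ~198 px wide, and floor circle centre ≈(271.5,295). The cover is swung off to the left. Now the axis:

```bash
python3 - <<'E'
from h import *
import pickle
np.set_printoptions(precision=4,suppress=True)
s=pickle.load(open('w3.pkl','rb'));g=frame(32.6)
P=lambda x,y:(170+x/2.8-.3,170+y/2.8-.3)
om,dm=ray('wrist',P(272,275),s);of,df=ray('wrist',P(271.5,295),s)
for zm in (.148,.153,.158,.163):
    M=onz((om,dm),zm);t=np.roots([df@df,2*df@(of-M),(of-M)@(of-M)-.01]);F=of+max(t.real)*df
    a=(M-F)/.1;v=M-g.p
    print(zm,'M',M,'F',F,'lean',np.degrees(np.arctan2(-a@g.xt,a[2])),'side',np.degrees(a@g.y),'M rel piv',v@g.xt,v@g.y,v[2],'lean piv',np.degrees(np.arctan2(-v@g.xt,v[2])),np.linalg.norm(v), 'depth ratio',np.linalg.norm(F-of)/np.linalg.norm(M-om))
E
```

```text
0.148 M [0.6344 0.0698 0.148 ] F [0.6875 0.064  0.0635] lean 32.26730563916539 side -1.5739667452184753 M rel piv -0.018303357591078043 0.00014639294670232408 0.033000000000000015 lean piv 29.014818561705734 0.03773637939709796 depth ratio 1.3209534904746647
0.153 M [0.6318 0.07   0.153 ] F [0.6848 0.0642 0.0684] lean 32.201540289771444 side -1.5761429695546743 M rel piv -0.02090431869278613 -2.3532923611220776e-05 0.03800000000000002 lean piv 28.81579285388804 0.043370394208584996 depth ratio 1.3269122259129535
0.158 M [0.6292 0.0703 0.158 ] F [0.6821 0.0645 0.0734] lean 32.13577949250581 side -1.5783169616647093 M rel piv -0.023505279794494214 -0.00019345879392476564 0.043000000000000024 lean piv 28.662534324995235 0.04900546504750676 depth ratio 1.3330949078854148
0.163 M [0.6266 0.0705 0.163 ] F [0.6794 0.0648 0.0783] lean 32.070023159697435 side -1.5804887220215988 M rel piv -0.026106240896202188 -0.00036338466423829275 0.04800000000000003 lean piv 28.54088586258743 0.054641265195315036 depth ratio 1.3395144289265162
```

```bash
python3 -c "
from h import *
st([(.488,-.2257,.28),(.488,-.2257,.17)],170.8)"
```

```text
t 6.5 pos [0.558  0.0729 0.28  ] xaz 170.74 turn -0.001 q [-0.    0.32 -0.07  1.18  0.    0.16]
go [ 2.11e-02 -3.06e-01 -2.00e-04]
go [ 0.0211 -0.306   0.1098]
```

```bash
python3 inch.py '[[[0.085, 0.021, -0.306, 0, 0], [0.085, 0.021, -0.306, 0, 0], [0.085, 0.021, -0.306, 0, 0], [0.085, 0.021, -0.306, 0, 0], [0.085, 0.021, -0.306, 0, 0], [0.085, 0.021, -0.306, 0, 0], [0.085, 0.021, -0.306, 0, 0]]]'
python3 inch.py '[[[0.085, 0, 0, 0.05, 0], [0.085, 0, 0, 0.09, 0], [0.085, 0, 0, 0.11, 0], [0.085, 0, 0, 0.11, 0], [0.03, 0, 0, 0.11, 0], [0, 0, 0, 0.11, 0], [0, 0, 0, 0.11, 0], [0, 0, 0, 0.11, 0]]]' 30
python3 -c "
from h import *
st((.488,-.2257,.17),170.8)"
```

```text
time: 7.38
tool_pos: [0.4877, -0.2258, 0.2794]
orientation: [0.081, 0.997, 0.001, -0.0]
contact_force: [0.0, 0.1, -0.1]
grip_width: 0.0846
finger_force: 0.0
time: 8.38
tool_pos: [0.4875, -0.2262, 0.1708]
orientation: [0.081, 0.997, -0.0, 0.001]
contact_force: [1.1, 0.7, 2.8]
grip_width: 0.019
finger_force: 30.1
t 8.38 pos [ 0.4875 -0.2262  0.1708] xaz 170.72 turn -0.001 q [-0.57  0.35 -0.32  0.9   0.   -0.41]
go [-0.0004  0.0006  0.0008]
```

```bash
python3 inch.py '[[[0, 0, 0, -0.012, 0], [0, 0, 0, -0.024, 0], [0, 0.015, 0, -0.024, 0], [0, 0.033, 0, -0.024, 0], [0, 0.047, 0, -0.022, 0], [0, 0.061, 0, -0.0187, 0], [0, 0.061, 0, -0.0187, 0]]]' 20
python3 - <<'E'
from h import *
print(bot.read_state()['contact_force'],bot.read_state()['ft_torque'])
a=bot.read_camera('scene');b=bot.read_camera('wrist');cv2.imwrite('pics/s4.png',a)
f=lambda i,x,y,w,h,k:cv2.resize(i[y:y+h,x:x+w],None,fx=k,fy=k,interpolation=cv2.INTER_CUBIC)
A=f(a,290,110,140,130,3);B=cv2.resize(b,None,fx=.74,fy=.74)
B=cv2.copyMakeBorder(B,0,390-B.shape[0],0,0,cv2.BORDER_CONSTANT)
cv2.imwrite('pics/m4.png',np.hstack([A,B]));print(A.shape,B.shape)
E
```

```text
time: 9.25
tool_pos: [0.4258, -0.2158, 0.1886]
orientation: [0.081, 0.997, 0.0, -0.0]
contact_force: [2.3, -0.2, 0.6]
grip_width: 0.0192
finger_force: 30.1
[ 2.30671606 -0.23688625  0.64338872] [ 0.02668957 -0.61794102 -0.0641996 ]
(390, 420, 3) (390, 379, 3)
```

View pics/m4.png

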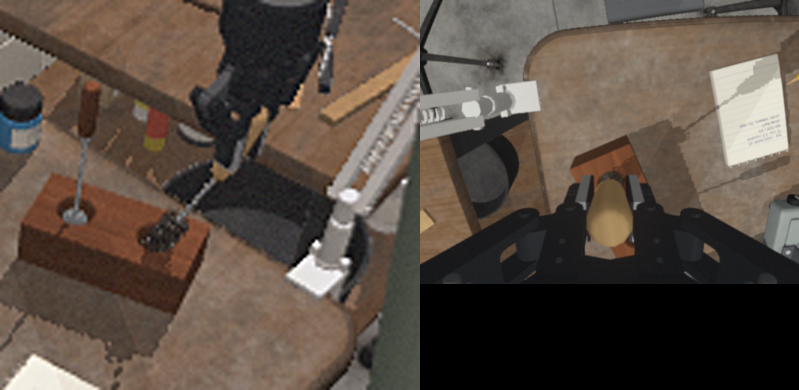

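The brush is tilting in the fingers against the socket rim, with the head at scene ≈(345,187) still inside. The 2.3 N side force means the stem lags, so I'll continue with an overshoot.

```bash
python3 inch.py '[[[0, 0.014, 0, 0.0045, 0], [0, 0.027, 0, 0.01, 0], [0, 0.04, 0, 0.0167, 0], [0, 0.05, 0, 0.023, 0], [0, 0.05, 0, 0.023, 0]]]' 20
python3 - <<'E'
from h import *
print(bot.read_state()['contact_force'],bot.read_state()['ft_torque'],bot.read_state()['finger_force'])
E
python3 inch.py '[[[0, -0.003, 0, -0.02, 0], [0, -0.003, 0, -0.05, 0], [0, -0.003, 0, -0.09, 0], [0, -0.003, 0, -0.09, 0]]]' 60
python3 - <<'E'
from h import *
import pickle
s=bot.read_state();pickle.dump(s,open('w5.pkl','wb'));st()
a=bot.read_camera('scene');b=bot.read_camera('wrist');t=bot.read_camera('top')
for n,i in zip('swt',(a,b,t)):cv2.imwrite(f'pics/{n}5.png',i)
f=lambda i,x,y,w,h,k:cv2.resize(i[y:y+h,x:x+w],None,fx=k,fy=k,interpolation=cv2.INTER_CUBIC)
A=f(a,320,80,100,130,4);B=f(b,190,200,133,184,3)
B=f(t,320,170,100,130,4)
cv2.imwrite('pics/m5.png',np.hstack([A,B]))
E
```

```text
time: 9.98
tool_pos: [0.3766, -0.2078, 0.1653]
orientation: [0.081, 0.997, 0.0, -0.001]
contact_force: [1.1, -0.4, 1.1]
grip_width: 0.0192
finger_force: 31.1
[ 1.07106098 -0.38569802  1.08683559] [ 0.00384019 -0.55759122  0.06303559] 31.141614317893982
time: 10.48
tool_pos: [0.3816, -0.2098, 0.2581]
orientation: [0.081, 0.997, -0.002, 0.001]
contact_force: [-0.1, -0.2, -1.5]
grip_width: 0.0185
finger_force: 58.6
t 10.47 pos [ 0.3816 -0.2098  0.2581] xaz 170.73 turn 0.008 q [-0.67  0.09 -0.42  1.05 -0.   -0.51]
go [-0.1715  0.3063 -0.0622]
```

View pics/m5.png

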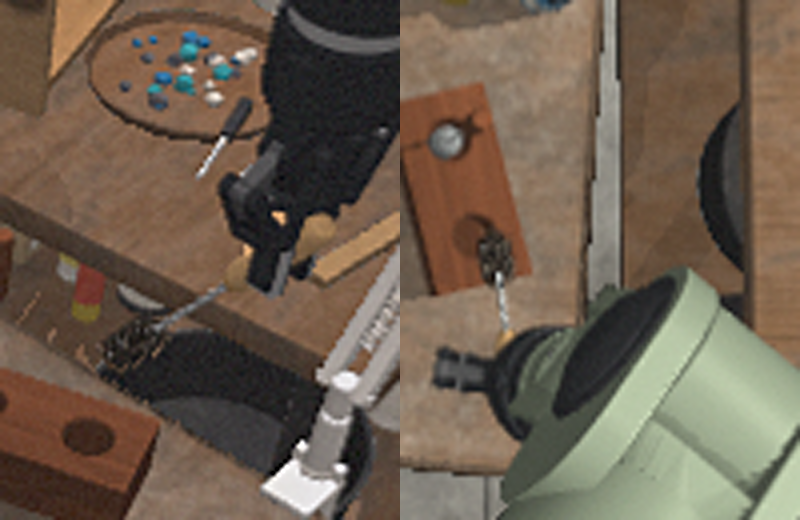

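The brush is out and leaning. Head centre is at scene ≈(352.6,165.8) / top (343.6,233.8), and the handle base at scene (379,147) / top (345.3,254).

```bash
python3 - <<'E'
from h import *
np.set_printoptions(precision=4,suppress=True)
h=tri([ray('scene',(352.6,165.8)),ray('top',(343.6,233.8))]);b=tri([ray('scene',(379.,147.)),ray('top',(345.3,254.))])
print(h,b,np.linalg.norm(h[0]-b[0]))
g=frame(32.3);gp=np.array([.3816,-.2098,.2771])
for n,v in (('stem',b[0]-h[0]),('grip-head',gp-h[0])):
    print(n,np.linalg.norm(v),'lean',np.degrees(np.arctan2(-v@g.xt,v[2])),'side',np.degrees(np.arctan2(v@g.y,np.linalg.norm(v))))
E
```

```text
(array([ 0.4677, -0.2236,  0.1472]), np.float64(0.37093851052044163)) (array([ 0.407 , -0.2089,  0.2538]), np.float64(1.686285677566052)) 0.12350731869225043
stem 0.12350731869225043 lean 30.289682240649828 side 2.2111621743721597
grip-head 0.1564211581663661 lean 33.87483616432785 side -0.06670223962583632
```

```bash
python3 inch.py '[[[0, 0.03, 0, -0.04, 0], [0, -0.02, 0.06, -0.065, 0], [0, -0.06, 0.12, -0.065, 0], [0, -0.08, 0.18, -0.065, 0], [0, -0.08, 0.24, -0.065, 0], [0, -0.08, 0.28, -0.065, 0], [0, -0.08, 0.314, -0.065, 0], [0, -0.08, 0.314, -0.065, 0]]]' 60
python3 - <<'E'
from h import *
import pickle
st([(.5084,.09,.3227),(.5295,.0866,.2889)],170.8)
s=bot.read_state();pickle.dump(s,open('w6.pkl','wb'))
a=bot.read_camera('scene');b=bot.read_camera('wrist');t=bot.read_camera('top')
for n,i in zip('swt',(a,b,t)):cv2.imwrite(f'pics/{n}6.png',i)
f=lambda i,x,y,w,h,k:cv2.resize(i[y:y+h,x:x+w],None,fx=k,fy=k,interpolation=cv2.INTER_CUBIC)
A=f(a,190,150,100,100,4);B=f(t,215,145,100,100,4)
cv2.imwrite('pics/m6.png',np.hstack([A,B]))
E
```

```text
time: 11.62
tool_pos: [0.5092, 0.0905, 0.3188]
orientation: [0.079, 0.997, -0.0, -0.002]
contact_force: [-1.1, -1.0, -1.0]
grip_width: 0.0189
finger_force: 58.8
t 11.62 pos [0.5092 0.0905 0.3188] xaz 170.98 turn 0.003 q [ 0.03  0.22 -0.11  1.24 -0.    0.19]
go [ 0.0008 -0.0007 -0.0039]
go [-0.0207 -0.0007  0.0298]
```

View pics/m6.png

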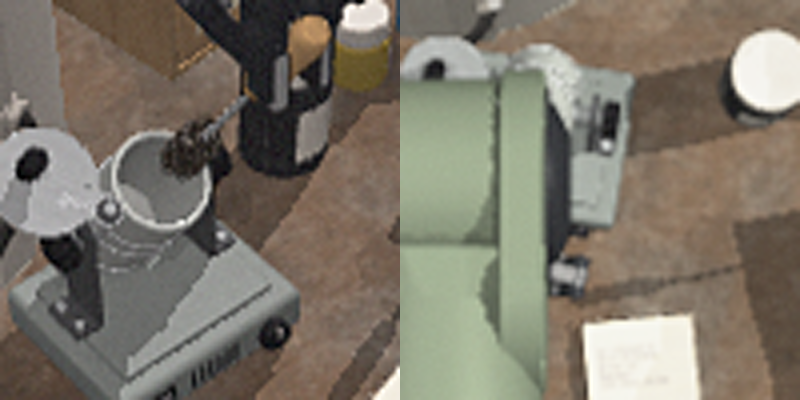

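The brush head, with its free end at scene ≈(234.5,190.5), is just above the mouth. The rim ellipse centre is ≈(229.7,194.7). I'll check my model by projecting it.

```bash
cat >> h.py <<'E'
def proj(cam,P):
    i=bot.camera_info(cam);return cv2.projectPoints(np.array([P],float),np.array(i['rvec']),np.array(i['tvec']),np.array(i['intrinsics']),np.array(i['distortion']))[0][0,0]
E
python3 - <<'E'
from h import *
import pickle
np.set_printoptions(precision=4,suppress=True)
g=frame(32.3);s=pickle.load(open('w6.pkl','rb'));M=np.array([.629,.0705,.157]);z=np.array([0,0,1])
tip=s['tool_pos']+.1008*g.xt-.1319*z
print('tip',tip,proj('scene',tip),'headtop',proj('scene',tip+.05*g.a),'M',proj('scene',M))
for dx,n in ((.028*g.x,'x'),(.032*g.y,'y')): print(n,proj('scene',M+dx),proj('scene',M-dx))
# rim ellipse in scene: ray & rim plane through M
r=ray('scene',(229.6,194.6));print('rim ctr from scene on plane',r[0]+r[1]*(((M-r[0])@g.a)/(r[1]@g.a)), 'in tumbler',[(r[0]+r[1]*(((M-r[0])@g.a)/(r[1]@g.a))-M)@v for v in (g.x,g.y)])
# head dark blob in scene
im=cv2.imread('pics/s6.png');m=(im[180:205,225:250].max(2)<85).astype('uint8')
n,l,t,c=cv2.connectedComponentsWithStats(m)
for i in range(1,n):
    if t[i,4]>15: print(t[i],c[i]+[225,180])
print('headmid pred',proj('scene',tip+.025*g.a))
E
```

```text
tip [0.6087 0.0744 0.1869] [233.8966 190.1658] headtop [240.36   183.5597] M [229.4359 193.9838]
x [223.3541 184.2576] [235.5374 203.7421]
y [218.7064 200.0209] [239.8992 188.0961]
rim ctr from scene on plane [0.6278 0.0712 0.1562] in tumbler [np.float64(-0.0015060026195766023), np.float64(0.0004941671903649448)]
[  5   0  20  25 255] [240.4078 191.2627]
headmid pred [237.0574 186.9353]
```

```bash
python3 inch.py '[[[0, -0.016, 0, 0.0253, 0], [0, -0.032, 0, 0.0507, 0], [0, -0.048, 0, 0.076, 0], [0, -0.064, 0, 0.1014, 0], [0, -0.064, 0, 0.1014, 0], [0, -0.064, 0, 0.1014, 0]]]'
python3 -c "
from h import *
st()
print([np.round(bot.read_state()[k],3) for k in ('contact_force','ft_torque')])"
```

```text
time: 12.52
tool_pos: [0.5729, 0.0772, 0.2199]
orientation: [0.082, 0.997, -0.0, -0.0]
contact_force: [-0.0, 0.1, -0.8]
grip_width: 0.0184
finger_force: 58.8
t 12.53 pos [0.5729 0.0772 0.2199] xaz 170.65 turn 0.007 q [ 0.01  0.39 -0.14  1.05 -0.    0.17]
go [-0.0287 -0.0076 -0.1001]
[array([-0.01 ,  0.124, -0.778]), array([-0.027, -0.022,  0.042])]
```

```bash
python3 inch.py '[[[0, -0.003, 0, 0.0047, 0], [0, -0.0064, 0, 0.0101, 0], [0, -0.0064, 0, 0.0101, 0]]]'; python3 inch.py '[[[0, -0.0011, 0, 0.0017, 0], [0, -0.0011, 0, 0.0017, 0]]]'; python3 inch.py '[[[0, -0.0011, 0, 0.0017, 0], [0, -0.0011, 0, 0.0017, 0]]]'
```

```text
time: 12.9
tool_pos: [0.5794, 0.0771, 0.209]
orientation: [0.081, 0.997, -0.0, -0.0]
contact_force: [1.1, -0.1, -1.8]
grip_width: 0.0192
finger_force: 58.8
time: 13.15
tool_pos: [0.5806, 0.0769, 0.2075]
orientation: [0.081, 0.997, -0.0, -0.0]
contact_force: [0.9, -0.3, -0.7]
grip_width: 0.0183
finger_force: 58.8
time: 13.4
tool_pos: [0.5817, 0.0767, 0.2057]
orientation: [0.081, 0.997, -0.0, -0.0]
contact_force: [-0.4, 0.0, -1.7]
grip_width: 0.0183
finger_force: 58.8
```

```bash
python3 inch.py '[[[0, -0.0011, 0, 0.0017, 0], [0, -0.0011, 0, 0.0017, 0]]]';python3 inch.py '[[[0, -0.0011, 0, 0.0017, 0], [0, -0.0011, 0, 0.0017, 0]]]'
```

```text
time: 13.65
tool_pos: [0.5824, 0.0765, 0.2045]
orientation: [0.081, 0.997, -0.0, -0.0]
contact_force: [-2.5, 0.3, 4.7]
grip_width: 0.0184
finger_force: 59.5
time: 13.9
tool_pos: [0.5825, 0.0766, 0.2042]
orientation: [0.081, 0.997, 0.0, -0.001]
contact_force: [-9.8, 0.7, 14.8]
grip_width: 0.0185
finger_force: 60.5
```

```bash
python3 inch.py '[[[0, 0.0016, 0, -0.0025, 0], [0, 0.0075, 0, 0.001, 0], [0, 0.0135, 0, 0.005, 0], [0, 0.0189, 0, 0.0084, 0], [0, 0.0189, 0, 0.0084, 0]]]'
python3 -c "
from h import *
st()
print([np.round(bot.read_state()[k],3) for k in ('contact_force','ft_torque')])"
```

```text
time: 14.52
tool_pos: [0.5651, 0.0794, 0.1938]
orientation: [0.081, 0.997, -0.0, 0.0]
contact_force: [1.2, 0.1, -1.1]
grip_width: 0.0186
finger_force: 59.1
t 14.53 pos [0.5651 0.0794 0.1938] xaz 170.73 turn 0.008 q [ 0.01  0.39 -0.2   0.98 -0.    0.17]
go [-0.0368 -0.0086 -0.1262]
[array([ 1.154,  0.103, -1.052]), array([-0.037, -0.432,  0.   ])]
```

```bash
cat > q.py <<'E'
from h import *
s=bot.read_state();v=s['tool_pos']-np.array([.5823,.0766,.2046]);g=frame(32.3)
print('axial',np.round(v@g.a,4),'perp',np.round(v@g.x,4),'side',np.round(v@g.y,4),'F',np.round(s['contact_force'],2),'T',np.round(s['ft_torque'],2),round(s['time'],2))
E
python3 inch.py '[[[0, -0.0013, 0, -0.0008, 0], [0, -0.0013, 0, -0.0008, 0]]]';python3 q.py
python3 inch.py '[[[0, 0.006, 0, -0.0095, 0], [0, 0.012, 0, -0.019, 0], [0, 0.018, 0, -0.0285, 0], [0, 0.024, 0, -0.038, 0]]]'; python3 q.py
python3 inch.py '[[[0, 0.006, 0, -0.0095, 0], [0, 0.012, 0, -0.019, 0], [0, 0.018, 0, -0.0285, 0], [0, 0.024, 0, -0.038, 0], [0, 0.024, 0, -0.038, 0]]]'; python3 q.py
```

```text
time: 14.78
tool_pos: [0.5668, 0.0791, 0.195]
orientation: [0.081, 0.997, 0.0, 0.0]
contact_force: [0.9, 0.4, -1.3]
grip_width: 0.0185
finger_force: 59.1
axial 0.0003 perp -0.0184 side -0.0 F [ 0.88  0.45 -1.28] T [-0.02 -0.16 -0.03] 14.78
time: 15.28
tool_pos: [0.5423, 0.0832, 0.2338]
orientation: [0.081, 0.997, 0.0, 0.0]
contact_force: [0.4, -0.7, -0.3]
grip_width: 0.0185
finger_force: 59.1
axial 0.0464 perp -0.0186 side 0.0001 F [ 0.45 -0.67 -0.32] T [ 0.  -0.2  0. ] 15.28
time: 15.9
tool_pos: [0.5191, 0.087, 0.2718]
orientation: [0.081, 0.997, 0.0, 0.001]
contact_force: [-0.0, -0.1, 0.2]
grip_width: 0.0188
finger_force: 59.1
axial 0.091 perp -0.0182 side 0.0002 F [-0.01 -0.13  0.23] T [-0.01 -0.02  0.05] 15.9
```

```bash
cat > q.py <<'E'
from h import *
g=frame(32.3);T=[];F=[]
for i in range(6):
    s=bot.read_state();T.append(s['ft_torque']@g.y);F.append([s['contact_force']@g.x,s['contact_force']@g.a]);bot.read_camera('wrist')
v=s['tool_pos']-np.array([.5823,.0766,.2046])
print('axial',np.round(v@g.a,4),'perp',np.round(v@g.x,4),'side',np.round(v@g.y,4),'F',np.mean(F,0).round(2),'T',np.mean(T).round(3),np.std(T).round(3),round(s['time'],2))
E
python3 q.py; python3 inch.py '[[[0, 0.0025, 0, 0.0016, 0], [0, 0.0025, 0, 0.0016, 0]]]'>/dev/null; python3 q.py;  python3 inch.py '[[[0, 0.0025, 0, 0.0016, 0], [0, 0.0025, 0, 0.0016, 0]]]'>/dev/null; python3 q.py
```

```text
axial 0.0899 perp -0.019 side 0.0 F [-0.09 -0.35] T -0.027 0.026 16.15
axial 0.0902 perp -0.0216 side 0.0001 F [ 0.33 -0.99] T -0.188 0.033 16.7
axial 0.0902 perp -0.0245 side 0.0001 F [ 0.43 -0.88] T -0.265 0.029 17.25
```

```bash
python3 inch.py '[[[0, -0.0159, 0, 0.0159, 0], [0, -0.0291, 0, 0.0348, 0], [0, -0.0414, 0, 0.0543, 0], [0, -0.0505, 0, 0.0686, 0], [0, -0.053, 0, 0.0726, 0], [0, -0.053, 0, 0.0726, 0]]]'>/dev/null; python3 q.py
python3 inch.py '[[[0, 0.0064, 0, -0.0095, 0], [0, 0.013, 0, -0.0196, 0], [0, 0.0196, 0, -0.0296, 0], [0, 0.0262, 0, -0.0396, 0]]]' >/dev/null; python3 q.py
python3 inch.py '[[[0, 0.0063, 0, -0.009, 0], [0, 0.0128, 0, -0.0179, 0]]]'>/dev/null; python3 q.py
python3 inch.py '[[[0, 0.0063, 0, -0.0079, 0], [0, 0.0128, 0, -0.0168, 0], [0, 0.0128, 0, -0.0168, 0]]]'>/dev/null; python3 q.py
```

```text
axial 0.0007 perp -0.0184 side 0.0001 F [ 0.19 -1.28] T -0.19 0.048 18.3
axial 0.048 perp -0.0196 side 0.0001 F [ 0.27 -0.34] T -0.132 0.046 19.1
axial 0.0701 perp -0.0208 side 0.0001 F [ 0.42 -0.18] T -0.156 0.045 19.65
axial 0.0909 perp -0.0229 side 0.0 F [ 0.28 -0.18] T -0.156 0.043 20.32
```

```bash
python3 inch.py '[[[0, -0.014, 0, 0.0183, 0], [0, -0.0273, 0, 0.0372, 0], [0, -0.0399, 0, 0.0563, 0], [0, -0.0496, 0, 0.0715, 0], [0, -0.0515, 0, 0.0746, 0], [0, -0.0515, 0, 0.0746, 0]]]'>/dev/null; python3 q.py
python3 inch.py '[[[0, 0.0064, 0, -0.0095, 0], [0, 0.013, 0, -0.0196, 0], [0, 0.0196, 0, -0.0296, 0], [0, 0.0262, 0, -0.0396, 0], [0, 0.0325, 0, -0.0486, 0], [0, 0.039, 0, -0.0575, 0], [0, 0.0453, 0, -0.0654, 0], [0, 0.0518, 0, -0.0743, 0]]]'; python3 inch.py '[[[0, 0, 0, 0, 0]]]' >/dev/null;python3 q.py
```

```text
axial 0.0004 perp -0.0191 side 0.0 F [ 0.45 -1.04] T -0.28 0.024 21.38
time: 22.42
tool_pos: [0.5146, 0.0876, 0.2695]
orientation: [0.081, 0.997, -0.0, -0.0]
contact_force: [1.0, 0.9, -1.2]
grip_width: 0.0188
finger_force: 59.2
axial 0.0906 perp -0.0234 side 0.0 F [ 0.27 -0.32] T -0.172 0.043 22.8
```

```bash
python3 inch.py '[[[0, -0.01, 0, -0.0064, 0], [0, 0.006, 0, -0.032, 0], [0, 0.022, 0, -0.057, 0], [0, 0.04, 0, -0.07, 0], [0, 0.06, -0.03, -0.07, 0], [0, 0.07, -0.09, -0.07, 0]]]'>/dev/null;  python3 -c "
from h import *
st([(.3936,-.2105,.25),(.3936,-.2105,.1707)],170.8)"
```

```text
t 23.6 pos [0.4305 0.0104 0.3391] xaz 170.99 turn 0.003 q [-0.15  0.05 -0.26  1.26  0.    0.01]
go [ 0.0019 -0.224   0.089 ]
go [ 0.0019 -0.224   0.1683]
```

```bash
python3 inch.py '[[[0, 0, -0.06, 0, 0], [0, 0, -0.12, 0, 0], [0, 0, -0.18, 0.02, 0], [0, 0, -0.218, 0.05, 0], [0, 0, -0.218, 0.089, 0], [0, 0, -0.218, 0.089, 0], [0, 0, -0.218, 0.089, 0]]]'>/dev/null;  python3 - <<'E'
from h import *
st([(.3936,-.2105,.25),(.3936,-.2105,.1707)],170.8)
# check the head above the socket: predicted vs seen dark blob
s=bot.read_state();g=frame(32.3);tip=s['tool_pos']+.1008*g.xt-.1319*np.array([0,0,1]);b=-.555*g.xt+.832*np.array([0,0,1])
for c in ('scene','top'):
    im=bot.read_camera(c);p=proj(c,tip+.025*b);x,y=(p-16).astype(int)
    m=(im[y:y+32,x:x+32].max(2)<75).astype('uint8');n,l,t,cc=cv2.connectedComponentsWithStats(m)
    cv2.imwrite(f'pics/{c}7.png',im)
    print(c,'tip',proj(c,tip),'pred mid',p,[(t[i].tolist(),(cc[i]+[x,y]).round(1)) for i in range(1,n) if t[i,4]>20])
E
```

```text
t 24.48 pos [ 0.3967 -0.205   0.2512] xaz 170.77 turn -0.001 q [-0.64  0.12 -0.41  1.04  0.   -0.48]
go [ 0.0022 -0.0059  0.0012]
go [ 0.0023 -0.0059  0.0805]
scene tip [341.56613613 169.22344167] pred mid [346.53799502 166.18516633] [([19, 0, 13, 6, 31], array([356. , 152.1])), ([9, 3, 23, 29, 352], array([351.9, 169.1]))]
top tip [341.00538607 224.60098962] pred mid [341.54022461 228.76807825] [([13, 10, 9, 14, 74], array([341.7, 228.1])), ([0, 17, 4, 15, 24], array([326.2, 236.8]))]
```

```bash
python3 inch.py '[[[0, 0.002, -0.006, 0.02, 0], [0, 0.002, -0.006, 0.045, 0], [0, 0.002, -0.006, 0.065, 0], [0, 0.002, -0.006, 0.075, 0], [0, 0.002, -0.006, 0.0805, 0], [0, 0.002, -0.006, 0.0805, 0]]]'; python3 q.py
```

```text
time: 25.32
tool_pos: [0.3938, -0.2108, 0.17]
orientation: [0.081, 0.997, -0.0, 0.0]
contact_force: [-0.6, 0.2, -0.9]
grip_width: 0.0183
finger_force: 58.9
axial 0.0457 perp -0.137 side -0.314 F [-0.71 -0.75] T 0.116 0.02 25.57
```

```bash
python3 inch.py '[[[0, 0, 0, 0, 0], [0, -0.011, 0, -0.0067, 0], [0, -0.0246, 0, -0.014, 0], [0, -0.0388, 0, -0.0182, 0], [0, -0.0535, 0, -0.0219, 0], [0, -0.0688, 0, -0.0244, 0], [0, -0.0688, 0, -0.0244, 0]]]' 20; python3 q.py
cat > b.py <<'E'
from h import *
# brush handle / head seen in scene and top: masks of light wood and dark head near the socket
np.set_printoptions(precision=4,suppress=True)
s=bot.read_state();g=frame(32.3);S=np.array([.488,-.2258,0])
gp=s['tool_pos']+[0,0,.019]
for c in ('scene','top'):
    im=bot.read_camera(c);import time;cv2.imwrite(f'pics/{c}_{s["time"]:.2f}.png',im)
    hsv=cv2.cvtColor(im,cv2.COLOR_BGR2HSV);p=proj(c,gp);q=proj(c,S+[0,0,.055])
    x0,y0=(np.minimum(p,q)-18).astype(int);x1,y1=(np.maximum(p,q)+18).astype(int)
    w=hsv[y0:y1,x0:x1];light=((w[...,0]>12)&(w[...,0]<24)&(w[...,1]>80)&(w[...,2]>150)).astype('uint8')
    dark=(im[y0:y1,x0:x1].max(2)<70).astype('uint8')
    for n,m in (('light',light),('dark',dark)):
        k,l,t,cc=cv2.connectedComponentsWithStats(m);print(c,n,[(t[i].tolist()[2:],(cc[i]+[x0,y0]).round(1).tolist()) for i in range(1,k) if t[i,4]>12])
    print(c,'grip',p,'socket top',q)
E
python3 b.py
```

```text
time: 26.5
tool_pos: [0.4615, -0.2218, 0.194]
orientation: [0.08, 0.997, -0.0, -0.001]
contact_force: [-2.7, 1.8, 0.6]
grip_width: 0.0188
finger_force: 56.8
axial 0.0296 perp -0.0671 side -0.3137 F [-2.81  1.92] T 1.215 0.03 26.75
scene light []
scene dark [([53, 28, 552], [354.1, 138.5]), ([29, 48, 622], [364.2, 172.7]), ([13, 16, 129], [341.9, 186.4]), ([9, 16, 36], [355.1, 196.8]), ([27, 10, 142], [332.0, 200.0])]
scene grip [358.86  147.953] socket top [341.7811 186.7448]
top light []
top dark [([9, 34, 52], [323.8, 227.0]), ([8, 20, 87], [361.5, 224.0]), ([27, 26, 229], [344.5, 233.0]), ([8, 5, 21], [333.3, 227.0])]
top grip [347.2419 235.3785] socket top [338.7487 228.3284]
```

```bash
python3 inch.py '[[[0.0185, 0, 0, 0, 0], [0.0185, 0, 0, 0, 0], [0.0185, 0, 0, 0, 0]]]' 20; python3 q.py;python3 inch.py '[[[0.0195, 0, 0, 0, 0], [0.0195, 0, 0, 0, 0]]]' 20; python3 q.py
```

```text
time: 27.28
tool_pos: [0.4613, -0.2218, 0.1939]
orientation: [0.081, 0.997, 0.0, -0.0]
contact_force: [-3.1, 0.9, -0.0]
grip_width: 0.0188
finger_force: 54.5
axial 0.0293 perp -0.0663 side -0.3139 F [-3.08  1.41] T 1.197 0.045 27.52
time: 27.82
tool_pos: [0.4622, -0.2221, 0.1943]
orientation: [0.081, 0.997, -0.0, 0.001]
contact_force: [-0.9, 0.1, -1.4]
grip_width: 0.0195
finger_force: 14.6
axial 0.0293 perp -0.066 side -0.314 F [-1.42 -0.47] T 0.366 0.033 28.07
```

```bash
python3 inch.py '[[[0.0195, -0.008, 0, 0, 0], [0.0195, -0.0155, 0, 0, 0], [0.0195, -0.0235, 0, 0, 0], [0.0195, -0.0313, 0, 0, 0], [0.0195, -0.041, 0, 0, 0], [0.0195, -0.041, 0, 0, 0]]]' 20; python3 q.py; python3 b.py
```

```text
time: 28.88
tool_pos: [0.5025, -0.2285, 0.1938]
orientation: [0.081, 0.997, -0.0, 0.0]
contact_force: [-1.6, 0.6, -0.7]
grip_width: 0.0191
finger_force: 14.5
axial 0.0075 perp -0.0319 side -0.3139 F [-1.06 -0.29] T 0.3 0.044 29.12
scene light []
scene dark [([34, 28, 502], [345.8, 130.3]), ([15, 10, 31], [330.2, 139.0]), ([15, 12, 55], [356.4, 155.0]), ([20, 23, 263], [356.1, 172.6]), ([13, 16, 126], [341.2, 186.7]), ([9, 16, 36], [355.1, 196.8]), ([27, 10, 144], [331.9, 200.0])]
scene grip [346.6037 139.6768] socket top [341.7811 186.7448]
top light []
top dark [([6, 12, 52], [363.7, 207.1]), ([25, 26, 229], [346.9, 217.9]), ([9, 34, 51], [323.7, 226.9]), ([8, 9, 24], [337.9, 228.8])]
top grip [349.6226 220.9865] socket top [338.7487 228.3284]
```

```bash
python3 inch.py '[[[0.0195, 0.008, 0, 0, 0], [0.0195, 0.0147, 0, 0, 0], [0.0195, 0.0147, 0, 0.008, 0], [0.0195, 0.0147, 0, 0.015, 0], [0.0195, 0.0147, 0, 0.019, 0], [0.0195, 0.0147, 0, 0.019, 0]]]' 20; python3 q.py
python3 inch.py '[[[0.0195, 0, 0, 0.0015, 0], [0.0195, 0, 0, 0.003, 0], [0.0195, 0, 0, 0.003, 0]]]'; python3 q.py
```

```text
time: 30.02
tool_pos: [0.4871, -0.2259, 0.1744]
orientation: [0.081, 0.997, 0.0, -0.0]
contact_force: [-0.7, -0.2, -1.2]
grip_width: 0.0191
finger_force: 14.5
axial -0.0007 perp -0.054 side -0.314 F [-0.36 -1.12] T -0.042 0.021 30.27
time: 30.7
tool_pos: [0.4872, -0.226, 0.1718]
orientation: [0.081, 0.997, 0.0, -0.0]
contact_force: [0.4, 0.5, -0.7]
grip_width: 0.0193
finger_force: 14.5
axial -0.0033 perp -0.0558 side -0.314 F [-0.34 -1.02] T -0.037 0.022 30.95
```

```bash
python3 inch.py '[[[0.0195, 0, 0, 0.002, 0], [0.0195, 0, 0, 0.002, 0]]]'; python3 q.py; python3 inch.py '[[[0.023, 0, 0, 0, 0], [0.026, 0, 0, 0, 0], [0.035, 0, 0, 0, 0], [0.085, 0, 0, 0, 0], [0.085, 0, 0, 0, 0], [0.085, 0, 0, 0, 0]]]'; python3 b.py
```

```text
time: 31.25
tool_pos: [0.4876, -0.2263, 0.1703]
orientation: [0.081, 0.997, -0.0, 0.0]
contact_force: [-0.7, -0.1, 2.3]
grip_width: 0.0193
finger_force: 14.6
axial -0.0049 perp -0.0565 side -0.314 F [1.57 2.81] T 0.044 0.035 31.5
time: 32.3
tool_pos: [0.4873, -0.2261, 0.17]
orientation: [0.081, 0.997, 0.0, 0.0]
contact_force: [0.7, -0.2, -0.3]
grip_width: 0.0845
finger_force: 0.0
scene light [([6, 5, 16], [353.6, 139.3])]
scene dark [([44, 30, 558], [344.0, 140.5]), ([13, 9, 45], [359.2, 155.5]), ([19, 25, 313], [358.7, 173.0]), ([13, 9, 70], [341.3, 189.5]), ([9, 16, 36], [355.1, 196.8]), ([27, 10, 140], [331.9, 200.0])]
scene grip [349.3906 149.7898] socket top [341.7811 186.7448]
top light []
top dark [([8, 13, 74], [360.7, 213.6]), ([33, 34, 351], [337.8, 224.2])]
top grip [347.1533 226.4179] socket top [338.7487 228.3284]
```

```bash
python3 inch.py '[[[0.085, 0, 0, -0.03, 0], [0.085, 0, 0, -0.07, 0], [0.085, 0, 0, -0.11, 0], [0.085, -0.03, 0.06, -0.12, 0], [0.085, -0.06, 0.12, -0.12, 0], [0.085, -0.06, 0.18, -0.12, 0]]]'>/dev/null; python3 - <<'E'
from h import *
np.set_printoptions(precision=4,suppress=True)
st()
def feats(c,im):
    hsv=cv2.cvtColor(im,cv2.COLOR_BGR2HSV)
    x,y,w,h=(335,128,30,40) if c=='scene' else (335,215,30,30)
    o=hsv[y:y+h,x:x+w].astype(int);m=((o[...,0]>10)&(o[...,0]<25)&(o[...,1]>70)&(o[...,2]>(150 if c=='scene' else 190))).astype('uint8')
    k,l,t,cc=cv2.connectedComponentsWithStats(m);return [((t[i,:2]+[x,y]).tolist(),t[i,2:].tolist(),(cc[i]+[x,y]).round(2).tolist()) for i in range(1,k) if t[i,4]>4]
for c in ('scene','top'):
    im=bot.read_camera(c);cv2.imwrite(f'pics/{c}9.png',im);a=cv2.imread(f'pics/{c}0.png')
    print(c,'before',feats(c,a));print(c,'after',feats(c,im))
E
```

```text
t 33.15 pos [ 0.5758 -0.0633  0.2899] xaz 170.67 turn 0.007 q [-0.24  0.35 -0.01  1.21  0.   -0.07]
go [-0.0031  0.1305 -0.0301]
scene before [([349, 136], [6, 6, 28], [351.36, 138.5])]
scene after [([351, 137], [6, 4, 21], [353.38, 138.43])]
top before [([347, 223], [6, 6, 26], [349.54, 225.81])]
top after [([348, 225], [5, 5, 22], [350.09, 227.09])]
```

```bash
python3 inch.py '[[[0.04, -0.03, 0.06, 0.01, 0], [0.04, -0.05, 0.12, 0.02, 0], [0.04, -0.06, 0.18, 0.03, 0], [0.04, -0.06, 0.21, 0.04, 0], [0.04, -0.06, 0.21, 0.04, 0], [0.04, -0.06, 0.21, 0.04, 0]]]'>/dev/null;  python3 -c "
from h import *
st([(.668,.1393,.23),(.668,.1393,.192)],170.8)"
```

```text
t 34.0 pos [0.667  0.1323 0.25  ] xaz 170.7 turn -0.002 q [ 0.09  0.57  0.24  1.24 -0.    0.25]
go [0.0001 0.0071 0.02  ]
go [0.0001 0.0071 0.058 ]
```

```bash
python3 inch.py '[[[0.04, 0, 0.007, 0.02, 0], [0.04, 0, 0.007, 0.04, 0], [0.04, 0, 0.007, 0.058, 0], [0.04, 0, 0.007, 0.058, 0], [0.0, 0, 0.007, 0.058, 0], [0.0, 0, 0.007, 0.058, 0], [0.0, 0, 0.007, 0.058, 0]]]' 20; python3 -c "
from h import *
st((.668,.1393,.192),170.8)"
```

```text
time: 34.88
tool_pos: [0.6688, 0.1397, 0.1933]
orientation: [0.081, 0.997, -0.0, 0.001]
contact_force: [-1.0, -1.2, 4.6]
grip_width: 0.0148
finger_force: 21.2
t 34.88 pos [0.6688 0.1397 0.1933] xaz 170.72 turn -0.001 q [ 0.1   0.6   0.15  1.11 -0.    0.26]
go [ 0.0007 -0.0006  0.0013]
```

```bash
python3 inch.py '[[[0, -0.0042, -0.0086, -0.0027, 0], [0, -0.0072, -0.0188, -0.0046, 0], [0, -0.0083, -0.0295, -0.0053, 0], [0, -0.0077, -0.0403, -0.0049, 0], [0, -0.0052, -0.0507, -0.0033, 0], [0, -0.0011, -0.0603, -0.0007, 0], [0, 0.0045, -0.0687, 0.0029, 0], [0, 0.0115, -0.0757, 0.0073, 0]]]';python3 inch.py '[[[0, 0.008, -0.0051, 0.0051, 0], [0, 0.0167, -0.0083, 0.0107, 0], [0, 0.0234, -0.0093, 0.015, 0], [0, 0.0257, -0.0094, 0.0164, 0], [0, 0.0257, -0.0094, 0.0164, 0]]]'
```

```text
time: 35.88
tool_pos: [0.6469, 0.0684, 0.1854]
orientation: [0.081, 0.997, 0.002, 0.002]
contact_force: [5.3, 5.3, -3.3]
grip_width: 0.0146
finger_force: 34.2
time: 36.5
tool_pos: [0.6199, 0.0614, 0.1686]
orientation: [0.081, 0.997, -0.0, 0.002]
contact_force: [5.3, -2.6, -3.8]
grip_width: 0.0145
finger_force: 37.8
```

```bash
python3 inch.py '[[[0, 0.003, 0, 0.0019, 0], [0, 0.003, 0, 0.0019, 0], [0, 0.003, 0, 0.0019, 0]]]';python3 inch.py '[[[0, 0.003, 0, 0.0019, 0], [0, 0.003, 0, 0.0019, 0], [0, 0.003, 0, 0.0019, 0]]]'
```

```text
time: 36.88
tool_pos: [0.6169, 0.0616, 0.1666]
orientation: [0.081, 0.997, -0.0, 0.002]
contact_force: [4.3, -3.2, -3.3]
grip_width: 0.0144
finger_force: 38.2
time: 37.25
tool_pos: [0.6144, 0.0618, 0.165]
orientation: [0.081, 0.997, -0.001, 0.002]
contact_force: [5.5, -2.6, -3.1]
grip_width: 0.0141
finger_force: 38.4
```

```bash
python3 inch.py '[[[0, 0.002, 0, 0.0013, 0], [0, 0.002, 0, 0.0013, 0], [0, 0.002, 0, 0.0013, 0]]]';python3 inch.py '[[[0, 0.002, 0, 0.0013, 0], [0, 0.002, 0, 0.0013, 0], [0, 0.002, 0, 0.0013, 0]]]';python3 inch.py '[[[0, 0.002, 0, 0.0013, 0], [0, 0.002, 0, 0.0013, 0], [0, 0.002, 0, 0.0013, 0]]]'
```

```text
time: 37.62
tool_pos: [0.6139, 0.0619, 0.1646]
orientation: [0.081, 0.997, -0.001, 0.004]
contact_force: [7.0, -3.5, -0.6]
grip_width: 0.0144
finger_force: 38.7
time: 38.0
tool_pos: [0.6138, 0.0619, 0.1645]
orientation: [0.081, 0.997, -0.001, 0.006]
contact_force: [10.6, -3.9, 2.8]
grip_width: 0.0146
finger_force: 39.0
time: 38.38
tool_pos: [0.6138, 0.0619, 0.1645]
orientation: [0.081, 0.997, -0.001, 0.008]
contact_force: [13.3, -4.9, 4.6]
grip_width: 0.0142
finger_force: 39.3
```

```bash
python3 inch.py '[[[0, -0.004, 0, -0.0026, 0], [0.03, -0.005, 0, -0.003, 0], [0.045, -0.005, 0, -0.003, 0], [0.045, -0.005, 0, -0.003, 0], [0.045, -0.005, 0, -0.03, 0], [0.045, -0.003, 0, -0.08, 0], [0.045, 0.01, 0, -0.14, 0], [0.045, 0.013, 0, -0.155, 0]]]'; python3 inch.py '[[[0.03, 0, 0, 0, 0], [0.03, 0, 0, 0, 0]]]'>/dev/null; python3 - <<'E'
from h import *
np.set_printoptions(precision=4,suppress=True)
st()
s=bot.read_state();im=bot.read_camera('wrist');cv2.imwrite('pics/w10.png',im)
g=frame(32.3);M=np.array([.629,.0705,.157])
x,y,w,h=235,175,60,55
m=(im[y:y+h,x:x+w].max(2)<70).astype('uint8');k,l,t,c=cv2.connectedComponentsWithStats(m)
for i in range(1,k):
    if t[i,4]>60:
        o,d=ray('wrist',(c[i]+[x,y]),s);P=M+.023*g.a;p=o+d*((P-o)@g.a)/(d@g.a)-M
        print(t[i],c[i]+[x,y],'knob rel mouth x,y',p@g.x,p@g.y)
import pickle
s1=pickle.load(open('w1.pkl','rb'));o,d=ray('wrist',(258.7,201.9),s1);P=M+.023*g.a;p=o+d*((P-o)@g.a)/(d@g.a)-M;print('at start',p@g.x,p@g.y)
# changes elsewhere
for cam in ('scene','top'):
    a=cv2.imread(f'pics/{cam}0.png');b=bot.read_camera(cam);cv2.imwrite(f'pics/{cam}10.png',b)
    df=(cv2.absdiff(a,b).max(2)>60).astype('uint8');k,l,t,c=cv2.connectedComponentsWithStats(df)
    print(cam,[(t[i].tolist()) for i in range(1,k) if t[i,4]>8])
E
```

```text
time: 39.38
tool_pos: [0.5942, 0.0665, 0.3202]
orientation: [0.081, 0.997, 0.0, 0.003]
contact_force: [1.3, -0.6, -0.3]
grip_width: 0.0453
finger_force: 0.0
t 39.62 pos [0.5923 0.0662 0.3134] xaz 170.74 turn 0.008 q [-0.01  0.38  0.1   1.29 -0.    0.15]
go [-0.0078  0.     -0.0066]
[ 12  26  17  20 263] [255.2091 210.1217] knob rel mouth x,y -0.0007517620541645377 -0.011285351243695979
at start 0.002372585772677391 -0.011299534720899293
scene [[200, 0, 21, 12, 35], [222, 0, 49, 55, 1082], [392, 0, 86, 144, 6206], [478, 4, 6, 8, 32], [201, 13, 11, 15, 41], [474, 16, 6, 8, 30], [211, 18, 19, 15, 75], [470, 27, 6, 8, 30], [251, 37, 14, 16, 81], [504, 44, 4, 7, 9], [492, 55, 10, 10, 15], [212, 56, 57, 98, 2633], [430, 97, 12, 13, 58], [505, 118, 7, 16, 64], [209, 121, 4, 6, 9], [244, 137, 6, 12, 38], [429, 154, 4, 6, 11], [345, 167, 3, 9, 17], [424, 166, 9, 6, 28], [418, 175, 13, 12, 59], [342, 180, 5, 8, 14], [232, 185, 7, 7, 18], [470, 185, 38, 25, 177], [236, 189, 5, 6, 11], [236, 194, 8, 13, 17], [380, 205, 36, 44, 294], [467, 208, 3, 10, 17], [468, 211, 9, 11, 28], [415, 212, 26, 14
[... 427 characters left out ...]
5, 670], [223, 125, 11, 11, 68], [233, 133, 8, 3, 10], [223, 137, 14, 8, 75], [253, 141, 2, 14, 15], [247, 149, 18, 35, 227], [262, 169, 7, 14, 38], [223, 175, 3, 10, 15], [236, 175, 6, 4, 16], [258, 181, 13, 14, 60], [221, 186, 3, 6, 12], [211, 196, 79, 86, 1971], [120, 214, 20, 11, 53], [347, 223, 5, 4, 10], [202, 227, 16, 43, 165], [227, 239, 4, 5, 9], [203, 282, 61, 102, 3081], [230, 291, 5, 4, 12], [263, 319, 16, 10, 67], [263, 333, 53, 51, 1921], [445, 339, 60, 41, 999], [324, 344, 70, 24, 1192], [491, 353, 21, 31, 503], [443, 355, 13, 13, 49], [373, 365, 20, 19, 238], [107, 367, 71, 17, 481], [316, 366, 6, 18, 77], [177, 370, 24, 14, 214], [263, 370, 15, 14, 92], [392, 373, 9, 5, 25]]
```

```bash
python3 inch.py '[[[0.03, 0, 0, 0, 0], [0.03, 0, 0, 0, 0]]]' && python3 -c "
from plant import bot
print(bot.sign_off())"
```

```text
time: 40.02
tool_pos: [0.593, 0.0661, 0.315]
orientation: [0.081, 0.997, -0.0, -0.0]
contact_force: [-0.6, 0.6, -0.1]
grip_width: 0.0297
finger_force: 0.0
the job is handed in; nothing more can be done
None
```

I scrubbed the barrel, stood the brush back in its socket (leaning about 2°), closed the cover to its stop and handed the job in at 40 s. There were three upward strokes, because the first lost wall pressure near the mouth; the other two stayed pressed at every point checked.

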